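# Load the guide roller and lock its sliding bracket

## Task

Lower the blue guide roller gently into the two open slots of the roller stand so that both axle ends sit fully down, then slide the loose bracket up against the roller until no end play is left. Finally turn the orange clamp knob clockwise until it is firmly tight, so that the bracket is locked there, let go, and leave the other things on the bench where they are.

Things in the scene. Friction and masses are not known exactly. Their poses are not given: they have to be found in the camera images.
- roller: Blue hard-plastic guide roller, 50 mm across and 110 mm long, with a 12 mm steel axle that stands out 40 mm at both ends (190 mm overall, about 0.5 kg). Origin at its middle, on the axle; its y axis runs along the axle; both ends are alike. It starts lying in the wooden cradle, axle level, 50 mm above the bench.
- cradle: Wooden cradle fixed to the bench: base 85 x 115 x 12 mm with two V blocks 14 mm thick, up to 45 mm high, at y = +-45 mm that carry the roller near its ends; between them the roller is free on both sides for 76 mm of its length. Origin under its middle; y along the roller.
- stand: Roller stand fixed to the bench: grey base 100 x 370 x 12 mm (y from -245 to +125 mm) with an aluminium rail 44 mm wide whose top is 30 mm above the bench. Rail and axle run along its y. Green fixed bracket at the +y end: an upright plate 12 mm thick, 94 mm high, from y = 90 to 102 mm, with an open-topped slot. Origin on the bench, x across the rail.
- seat_fixed (a point): Where the axle's centre line belongs at the fixed bracket: middle of the slot, on the bracket's inner face (the face towards the roller), 65 mm above the bench. The slot is 15 mm wide with its floor at 59 mm, straight up to 83 mm and flared at 45 degrees to about 36 mm wide at the top (94 mm). Axes as the stand's.
- seat_slide (a point): The same point of the same slot in the sliding bracket, on its inner face; moves with the bracket. Its y axis points to the fixed bracket. The distance from seat_fixed is 110 mm (the roller's length) plus the end play.
- carriage (a joint): Sliding bracket's place on the rail, m: 0 when its inner face is exactly the roller's length (110 mm) from the fixed bracket, growing as it moves away (towards the stand's -y); travel -6 to +58 mm. It starts 20 to 45 mm out and loose, and slides with about 3 N.
- carriage_end (a point): Middle of the outer end face of the sliding bracket's foot, a green block 70 mm wide and 138 mm long, from 31 to 52 mm above the bench, that lies behind the upright plate on the rail; the face looks to the stand's -y and can be pushed towards its +y.
- clamp_knob: Orange wing knob on the foot, 48 mm from the foot's outer end (102 mm from the bracket's inner face): an upright-standing bar 76 mm long, 16 mm thick, 30 mm high (68 to 98 mm above the bench when fully loose) on a vertical screw: it sinks 4 mm per rad turned. Origin in the middle of the bar, on the axis, 83 mm above the bench when fully loose; x along the bar.
- knob_turn (a joint): Turn of the clamp knob, rad, clockwise from above; 0 loose, hard stop 2.0. Starts at 0 to 0.25, turns easily (0.1 N m) until its screw bites on the rail somewhere from 0.45 to 0.75 (differs each time); then the torque rises with some stick and slip. It is tight when it resists with about 0.5 N m more than when free, some 0.5 to 0.7 rad past the bite, and then holds by itself.
- rail_strip: Brass wear strip, 32 mm wide, let into the rail's top under the sliding bracket; the knob's screw presses on it when tight. Origin in the middle of its top.
- rivet_tin: open steel tin of rivets with a yellow band, 81 mm across, 85 mm tall, standing; origin at the centre of its underside
- tape_roll: roll of tan tape lying flat, 100 mm across, 25 mm high; origin at the centre of its underside
- pine_block: pale pine block 140 x 90 x 35 mm; origin at the centre of its underside
- try_square: try square lying flat: black stock 120 mm, steel blade 170 mm; origin under the stock's middle
- riveter: yellow hand riveter, about 180 mm long, lying flat; origin under its nose
- screwdriver: screwdriver lying on the bench; origin under its middle
- pine_offcut: pale pine strip 200 x 40 x 20 mm; origin at the centre of its underside
There are look-alikes about, which are no part of the job. Leave any green look-alike of the roller alone.

How it is judged:
On the way, in this order (a step that is already met when the one before it is completed fails the run):
1. the roller's axle lies fully down in both slots, with the bracket still loose and away from the roller (z of roller in the frame of seat_fixed between -0.004 and 0.003 m and x of roller in the frame of seat_fixed between -0.004 and 0.004 m and y of roller in the frame of seat_fixed below -0.05 m and y of roller in the frame of seat_slide above 0.05 m and angle between the y axis of roller and the y axis of stand, either way round below 0.035 rad and value of joint carriage above 0.004 m and not (contact force between clamp_knob and rail_strip above 5 N)), for 0.2 s.
2. the sliding bracket is up against the roller: end play under 2.5 mm (value of joint carriage between -0.003 and 0.0025 m and z of roller in the frame of seat_fixed between -0.004 and 0.003 m and x of roller in the frame of seat_fixed between -0.004 and 0.004 m and y of roller in the frame of seat_fixed below -0.05 m and y of roller in the frame of seat_slide above 0.05 m and angle between the y axis of roller and the y axis of stand, either way round below 0.035 rad), for 0.1 s.
3. the clamp knob is tight: its screw presses on the rail with over 30 N (contact force between clamp_knob and rail_strip above 30 N), for 0.2 s.
At the end, for the whole second after the job is handed in: Roller down in both slots: centre +3/-4 mm of seat height and 4 mm of the slot middles, axle within 0.035 rad of the rail, between the brackets; bracket within 2.5 mm end play (-3 mm at most); knob screw presses the rail with over 30 N; all released, at rest (all of step 2 and contact force between clamp_knob and rail_strip above 30 N and linear speed of roller below 0.02 m/s); the robot touches nothing.
It fails at once if the roller is slammed into or squeezed against the stand with more than 90 N (contact force between roller and stand above 90 N).
It fails at once if one of the other things on the bench is moved by more than 30 mm or the tin tips over (distance of any of rivet_tin, tape_roll, pine_block, try_square, riveter, screwdriver, pine_offcut from where it was at the start of the episode above 0.03 m or angle between rivet_tin's own z axis and vertical above 0.5 rad).
It also fails if it takes over 61 s, if anything falls off the work surface, if the arm or the gripper's body presses on something with over 40 N, if the wrist force passes 120 N, or if a joint passes its speed limit or range.

## Robot

A 6-joint arm with a two-finger parallel gripper is mounted at the origin on the work surface. World frame = base frame: x ahead of the robot, y to its left, z up, the work surface at z = 0. Lengths are in m, angles in rad, forces in N, time in s.
With the tool pointing down it reaches from about 0.275 to 0.75 m from the base axis. Payload 10.2 kg.
Tool frame: the origin (TCP) lies on the centre line of the jaws, within the pads' length; the fingertips stand 22 mm ahead of it and the grasp point (between the pads) lies 3 mm ahead of it; z points along the fingers, x is the direction in which the jaws open and shut, and the axes are right-handed (so a half turn about z gives the same grasp; the last joint's range is limited). The gripper opens to 85 mm and grips with 20 to 120 N. Pads are 22 mm wide; open, the fingers measure 114 mm over their backs; the gripper's body (76 mm by 85 mm) begins 54 mm behind the grasp point. The pads swing forward as they close: fully open they stand 13 mm farther back than shut.
Start: joints at [0.9, 0.313, 1.498, -0, 1.331, -0.223], TCP at [0.227, 0.473, 0.253] pointing down, gripper open.
Joint ranges: [-2.94, 2.94], [-0.97, 2.17], [0.19, 2.56], [-1.23, 4.37], [0.02, 3.11], [-2.88, 2.88]. Speed limits (rad/s): [2.39, 2.39, 3.01, 3.14, 3.14, 3.14].

## Interface

Orientations are given as a unit quaternion [w, x, y, z].
In Python, from workcell import bot, imaging gives the robot as it stands.
- The arm moves only by the tool drive_tool, never from a script. Its argument "series" is one flat list of numbers, 4 for each row, row after row: the shift along the tool's x, y, z in m, then the turn about the tool's z in degrees. In form: [dx, dy, dz, twist, dx, dy, dz, twist, ...]. A call has 1 to 20 rows; each row is the pose to reach, as a shift and turn from the pose measured when the call began, along the tool's axes at that moment; what a row does not reach only later rows make up. A row lasts 1/8 s, in which the tool goes at most 62.5 mm and 10.7 degrees, less where a joint would pass 70% of its speed; a pose out of reach is approached as far as the arm can. A call with a gripper value outside its range is refused whole. "grip" is the finger opening in m, from 0 to 0.0854, set as the call begins (left out, the last holds). The fingers move at their own pace and stop on an object; "grip_force" is the grip in N (left out, the last holds). Time passes only in rows, so rows that repeat a pose let the fingers close. It gives the time, the measured TCP pose, the force and the opening at its end, in the units of the state.
- bot.get_state(): the state, without advancing time (a new reading comes with each control period).
- imaging.camera(name): name is "side" or "top" or "wrist"; returns (picture, depth): 420x560x3 uint8, blue, green, red; 420x560 float32, m along the optical axis (not along the pixel's ray), 0 where there is no reading.
- imaging.camera_info(name): a dict with "fx", "fy", "cx", "cy" (pixels), "rvec" (rotation vector, rad) and "tvec" (3), from world to camera coordinates, as OpenCV has them. Camera axes: x right, y down, z forward; pixel columns grow to the right and rows downward; lengths in m; the calibration is good to about 2 mm. A picture is of the moment at which its call begins: read the wrist's pose just before it. camera_info takes no time and is no camera call; for the wrist camera it gives the pose at the moment of the call.
- bot.job_done(): hands the job in, once; it reports no verdict.
The state is a dict: "time_s": time; "joint_positions": joint angles; "dq": joint speeds; "effort": joint torques, N m; "tcp_pos": TCP position; "tool_rot": TCP orientation; "contact_force": force on the tool from outside, world axes, zero at the start; "wrist_torque": the same for the moment, N m; "width": opening from 0.0 (shut) to 1.0 (fully open).
Only numpy, scipy, OpenCV 4.12 (cv2) and the standard library are available. Lean on these libraries where they do the work, as an engineer would, in place of code of your own. Each camera call takes 0.05 s, during which the arm holds its last target. There are 200 camera calls.

## Working session

There is one attempt and no reset: what is moved stays moved. The work goes in short steps, Python scripts to look and compute and a tool call to move; the robot and the scene stay as the last step left them, time stands still between calls to the robot, and variables do not carry over. Pictures are saved under pics/ and viewed, about 8 in all and at most 12, crops included, and the job is handed in when it is done.

Besides the shell and the picture viewer there is one more tool, called by a JSON object that holds its "api" and its "payload", one argument or row to a line. drive_tool: Moves the arm, as the interface text tells. Its arguments: {"type":"object","properties":{"series":{"type":"array","items":{"type":"number"}},"grip":{"type":"number"},"grip_force":{"type":"number"}},"required":["series"]}

```bash
mkdir -p pics; ls; cat > h.py <<'E'
import numpy as np, cv2
from workcell import bot, imaging
def info(n):
    c=imaging.camera_info(n); R=cv2.Rodrigues(np.array(c['rvec'],float))[0]; t=np.array(c['tvec'],float).ravel()
    return c,R,t
def shot(n):
    I=info(n); p,d=imaging.camera(n); return p,d,I
def deproj(I,u,v,z):
    c,R,t=I; p=np.stack([(np.asarray(u)-c['cx'])/c['fx']*z,(np.asarray(v)-c['cy'])/c['fy']*z,np.asarray(z)],-1)
    return (p-t)@R
def ray(I,u,v,h):
    c,R,t=I; o=-R.T@t; d=R.T@np.array([(u-c['cx'])/c['fx'],(v-c['cy'])/c['fy'],1]); return o+d*(h-o[2])/d[2]
def cloud(d,I,m=None):
    m=(d>0) if m is None else m&(d>0); v,u=np.nonzero(m); return deproj(I,u,v,d[v,u])
E
python3 - <<'E'
from h import *
for n in('top','side','wrist'):
    p,d,I=shot(n); np.savez(f'{n}0.npz',p=p,d=d); cv2.imwrite(f'pics/{n}0.png',p); print(n,-I[1].T@I[2],I[1][2],I[0]['fx'])
a=cv2.imread('pics/top0.png')
cv2.imwrite('pics/a.png',a)
print(bot.get_state())
E
```

```text
pics
top [ 0.38352292 -0.06818791  1.24468054] [ 0.17157573  0.00634842 -0.98515048] 395.53073569173466
side [ 0.28299581 -0.57974019  0.7906871 ] [ 0.33627589  0.55143686 -0.76343691] 394.48972765950475
wrist [0.16028012 0.506529   0.37388645] [ 0.26339135 -0.12740852 -0.9562385 ] 310.43594341653244
{'time_s': 0.15, 'joint_positions': array([ 8.99616322e-01,  3.13348601e-01,  1.49821861e+00, -7.51153809e-06,
        1.33101263e+00, -2.23380851e-01]), 'dq': array([ 0.00198569, -0.00125613, -0.00283607, -0.00059633,  0.00102996,
       -0.00020966]), 'effort': array([ 2.90715856e-03, -4.12360561e+01, -2.59800661e+01,  9.99386174e-06,
        3.17706741e-03, -5.16146110e-05]), 'tcp_pos': array([0.22721765, 0.47310635, 0.2528692 ]), 'tool_rot': array([ 1.67172107e-04,  8.46457553e-01,  5.32455977e-01, -4.64436235e-04]), 'contact_force': array([ 0.31907638,  0.1259548 , -0.28284846]), 'wrist_torque': array([-0.03210628,  0.01513136, -0.00274577]), 'width': 0.997395920365339}
```

View pics/top0.png

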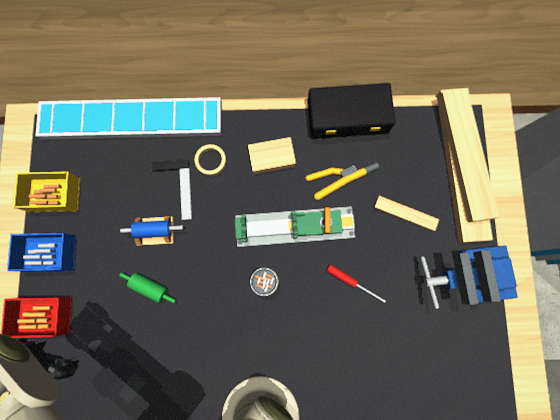

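View pics/side0.png

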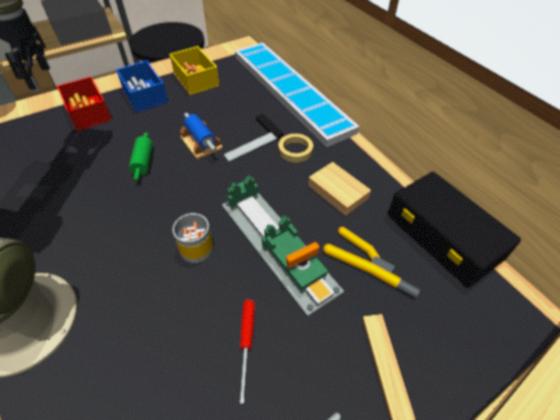

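The top view shows the blue roller in its cradle at (152,229) and its green look-alike at (148,288), which I leave alone. The stand runs from (236,228) to (354,222), with the fixed bracket at its left end and the orange knob at (326,220). The only blue candidates are the bins at (40,250), the vise at (490,275) and the roller. The roller is the one with an axle, lying in wood. The side view agrees: roller at (198,130), knob at (302,254).

```bash
cat > m.py <<'E'
from h import *
def fit(P):
    c=P[:,:2].mean(0); w,v=np.linalg.eigh(np.cov((P[:,:2]-c).T)); a=v[:,1]*np.sign(v[1,1]); s=(P[:,:2]-c)@np.c_[a,v[:,0]]
    return c,a,np.degrees(np.arctan2(-a[0],a[1])),s.min(0),s.max(0)
W={'top':dict(roller=(100,200,205,262),knob=(310,200,345,240),green=(228,195,360,250)),'side':dict(roller=(175,105,220,160),knob=(280,235,325,272),green=(215,165,340,300))}
if __name__=='__main__':
  for n in W:
    f=np.load(n+'0.npz');p,d=f['p'],f['d'];I=info(n);hsv=cv2.cvtColor(p,cv2.COLOR_BGR2HSV);H,S,V=cv2.split(hsv)
    ms=dict(roller=(H>100)&(H<125)&(S>130)&(V>50),knob=(H>5)&(H<17)&(S>170)&(V>120),green=(H>50)&(H<90)&(S>80)&(V>30))
    for k,(a,b,c2,e) in W[n].items():
        m=np.zeros_like(H,bool);m[b:e,a:c2]=ms[k][b:e,a:c2]
        P=cloud(d,I,m);v,u=np.nonzero(m)
        print(n,k,len(P),'pix',u.mean().round(1),v.mean().round(1),'z pct',np.percentile(P[:,2],[2,50,90,98]).round(4))
        zt={'roller':.055,'knob':.085,'green':.0}[k]
        Q=P[P[:,2]>zt]
        if len(Q)>10:
            c,ax,an,lo,hi=fit(Q);print('   n',len(Q),'c',c.round(4),'ang',an.round(2),'ext',lo.round(4),hi.round(4))
            if k=='green':
                for za,zb in((.04,.06),(.07,.12)):
                    q=P[(P[:,2]>za)&(P[:,2]<zb)]; print('   ',za,len(q),q.min(0).round(4),q.max(0).round(4))
  # silver axle row from depth around the roller and stand base
  f=np.load('top0.npz');p,d=f['p'],f['d'];I=info('top');P=deproj(I,*np.meshgrid(np.arange(560),np.arange(420)),d)
  q=P[200:260,100:205].reshape(-1,3);q=q[(q[:,2]>.048)];c,ax,an,lo,hi=fit(q);print('roller+axle',len(q),c.round(4),an.round(2),lo.round(4),hi.round(4))
  q=P[195:255,225:362].reshape(-1,3);q=q[(q[:,2]>.006)&(q[:,2]<.02)];r=cv2.minAreaRect((q[:,:2]*1000).astype(np.float32));print('base rect mm',r)
  q=P[195:255,225:362].reshape(-1,3);q=q[(q[:,2]>.006)];r=cv2.minAreaRect((q[:,:2]*1000).astype(np.float32));print('stand rect mm',r)
  b=cv2.resize(p[190:260,90:370],None,fx=2.85,fy=2.85,interpolation=2);s=np.load('side0.npz')['p'][95:315,170:350]
  s=cv2.resize(s,None,fx=1.75,fy=1.75,interpolation=2);o=np.zeros((b.shape[0]+s.shape[0],800,3),np.uint8);o[:b.shape[0],:b.shape[1]]=b[:,:800];o[b.shape[0]:,:s.shape[1]]=s;cv2.imwrite('pics/crop1.png',o)
E
python3 m.py
```

```text
top roller 579 pix 149.6 228.8 z pct [0.044  0.0714 0.0758 0.0782]
   n 549 c [0.5514 0.3257] ang 1.59 ext [-0.0536 -0.0256] [0.0557 0.0215]
top knob 36 pix 325.8 218.9 z pct [0.0725 0.0963 0.0986 0.0997]
   n 34 c [ 0.5683 -0.2013] ang 85.64 ext [-0.034  -0.0032] [0.0401 0.0089]
top green 1148 pix 298.2 224.2 z pct [0.0417 0.0534 0.0838 0.0954]
   n 1148 c [ 0.5577 -0.1225] ang 3.31 ext [-0.1372 -0.0418] [0.1999 0.0372]
    0.04 861 [ 0.5111 -0.2524  0.04  ] [0.5999 0.0701 0.06  ]
    0.07 169 [ 0.5189 -0.1409  0.0701] [0.5924 0.0511 0.0999]
side roller 493 pix 197.5 128.0 z pct [-0.0015  0.0693  0.0738  0.0755]
   n 422 c [0.5489 0.3174] ang 2.73 ext [-0.0516 -0.0302] [0.0627 0.02  ]
side knob 190 pix 303.0 254.9 z pct [-0.0019  0.0903  0.0959  0.0971]
   n 140 c [ 0.5597 -0.2149] ang 87.23 ext [-0.0414 -0.014 ] [0.0338 0.0033]
side green 2288 pix 279.6 237.0 z pct [-0.0004  0.0518  0.0814  0.0929]
   n 2232 c [ 0.5561 -0.1243] ang 2.73 ext [-0.1336 -0.0754] [0.257  0.0391]
    0.04 1563 [ 0.5096 -0.2591  0.0401] [0.6009 0.0675 0.06  ]
    0.07 363 [ 0.5175 -0.1443  0.07  ] [0.5926 0.0492 0.0982]
roller+axle 739 [0.5455 0.3067] -19.5 [-0.4074 -0.043 ] [0.1103 0.0394]
base rect mm ((563.7000122070312, -107.24136352539062), (424.08367919921875, 186.95870971679688), 89.43280029296875)
stand rect mm ((522.248046875, -107.68061828613281), (269.2872314453125, 415.4129333496094), 5.123936176300049)
```

View pics/crop1.png

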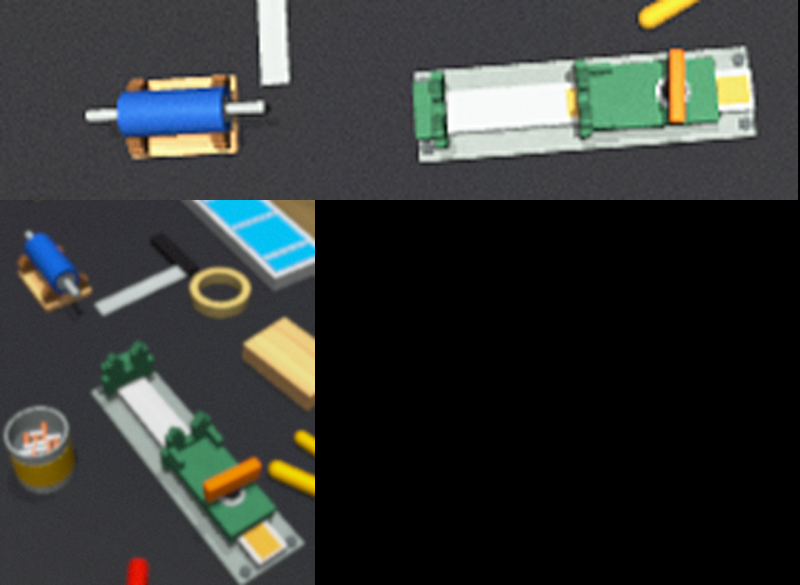

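The crop confirms it: the blue roller with steel axle ends sits in the wooden cradle at crop (175,110). The stand's fixed bracket is on the left at (428,105) and the orange knob at (677,85). The measured heights fit the text: roller top about 75 mm and knob top about 98 mm. The roller centre is near (0.55, 0.322) with its axis turned 2 to 3 degrees. I'll go above it and take a closer look.

```bash
cat >> h.py <<'E'
from scipy.spatial.transform import Rotation as Ro
def tool():
    s=bot.get_state(); w=s['tool_rot']; return s,Ro.from_quat([w[1],w[2],w[3],w[0]]).as_matrix()
def plan(x,y,z,ang):
    "row for TCP x,y,z and tool-x heading ang (deg from world x)"
    s,R=tool(); d=R.T@(np.array([x,y,z])-s['tcp_pos']); a=np.degrees(np.arctan2(R[1,0],R[0,0]))
    print('row',d.round(4),'twist',round((a-ang+180)%360-180,2),'now',s['tcp_pos'].round(4),round(a,2),'t',s['time_s'],'F',s['contact_force'].round(1),'w',round(s['width'],3))
E
python3 -c "
from h import *
plan(.55,.322,.20,2)"
```

```text
row [0.0036 0.3564 0.0528] twist 62.34 now [0.2272 0.4731 0.2529] 64.34 t 0.15 F [ 0.3  0.1 -0.3] w 0.997
```

{"api": "drive_tool", "payload": {
  "series": [0.004,0.06,0.053,10,0.004,0.12,0.053,20,0.004,0.18,0.053,30,0.004,0.24,0.053,40,0.004,0.3,0.053,50,0.004,0.356,0.053,60,0.004,0.356,0.053,62.3,0.004,0.356,0.053,62.3,0.004,0.356,0.053,62.3,0.004,0.356,0.053,62.3]
}}

```text
time_s: 1.4
tcp_pos: [0.5493, 0.323, 0.2]
tool_rot: [0.0, 1.0, 0.019, -0.0]
contact_force: [0.4, 0.6, -0.1]
width: 1.001
```

```bash
python3 - <<'E'
from h import *
plan(.55,.322,.2,2)
p,d,I=shot('wrist');np.savez('w1.npz',p=p,d=d);cv2.imwrite('pics/w1.png',p)
P=deproj(I,*np.meshgrid(np.arange(560),np.arange(420)),d)
H,S,V=cv2.split(cv2.cvtColor(p,cv2.COLOR_BGR2HSV));m=(H>100)&(H<125)&(S>130)&(V>50)&(d>0)&(P[...,2]>.055)
q=P[m];print(len(q),q[:,2].max(),np.percentile(q[:,2],[50,98]))
r=cv2.minAreaRect((q[:,:2]*1000).astype(np.float32));print(r)
# ridge: per y-bin mean x of points above .068
for y in np.arange(q[:,1].min(),q[:,1].max(),.012):
    b=q[(q[:,1]>=y)&(q[:,1]<y+.012)];t=b[b[:,2]>.066]; print(y.round(3),len(t),t.mean(0).round(4) if len(t) else'',b[:,0].min().round(4),b[:,0].max().round(4))
E
```

```text
row [ 0.0006  0.001  -0.    ] twist 0.13 now [0.5493 0.323  0.2   ] 2.13 t 1.4 F [ 0.4  0.6 -0.1] w 1.001
5968 0.07687377687849246 [0.07204738 0.07581823]
((555.0291137695312, 325.071533203125), (48.37606430053711, 109.91802978515625), 2.0450973510742188)
0.27 74 [0.5617 0.276  0.0678] 0.5334 0.5809
0.282 242 [0.5532 0.2899 0.071 ] 0.5321 0.5802
0.294 561 [0.5557 0.2999 0.0724] 0.5319 0.58
0.306 536 [0.5564 0.3115 0.0722] 0.5317 0.5797
0.318 592 [0.5554 0.3241 0.0723] 0.5316 0.5787
0.33 647 [0.5546 0.3359 0.0724] 0.5302 0.5789
0.342 670 [0.5541 0.3479 0.0724] 0.5301 0.5778
0.354 698 [0.5537 0.3599 0.0724] 0.53 0.5781
0.366 732 [0.5532 0.3719 0.0723] 0.5299 0.577
0.378 130 [0.5553 0.3789 0.072 ] 0.5299 0.5761
```

View pics/w1.png

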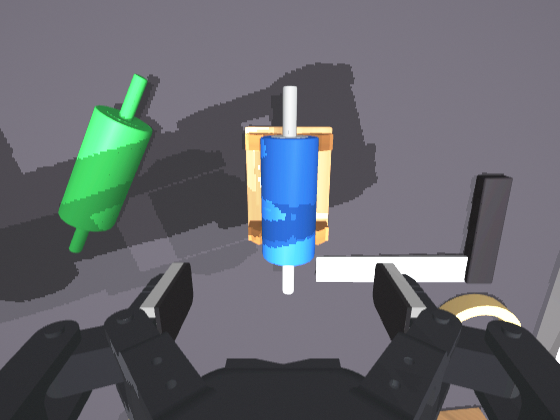

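The wrist view shows the blue roller at about (290,200), well clear between the V blocks, and the green look-alike at (105,170). The centre measures (0.555, 0.325) at heading 2.05°. Its top stands at 75.8 mm, so the axle is at 50 mm, and its size is 110 x 48 mm, all as described. I'll descend and grip.

{"api": "drive_tool", "payload": {
  "series": [0.0055,-0.002,0.05,0,0.0055,-0.002,0.1,0,0.0055,-0.002,0.13,0,0.0055,-0.002,0.149,0,0.0055,-0.002,0.149,0,0.0055,-0.002,0.149,0]
}}

```text
time_s: 2.2
tcp_pos: [0.5555, 0.3254, 0.0525]
tool_rot: [-0.0, 1.0, 0.019, 0.001]
contact_force: [0.6, 0.7, -0.1]
width: 1.001
```

{"api": "drive_tool", "payload": {
  "series": [0,0,0,0,0,0,0,0,0,0,0,0,0,0,0,0,0,0,0,0,0,0,0,0],
  "grip": 0.04,
  "grip_force": 50
}}

```text
time_s: 2.95
tcp_pos: [0.5547, 0.3255, 0.0538]
tool_rot: [0.0, 1.0, 0.019, 0.0]
contact_force: [-8.3, -1.5, 10.8]
width: 0.566
```

{"api": "drive_tool", "payload": {
  "series": [0,0,-0.03,0,0,0,-0.08,0,0,0,-0.13,0,0,0,-0.15,0,0,0,-0.15,0,0,0,-0.15,0]
}}

```text
time_s: 3.7
tcp_pos: [0.5539, 0.3253, 0.2016]
tool_rot: [0.001, 1.0, 0.019, -0.002]
contact_force: [-0.6, -0.7, -7.2]
width: 0.568
```

```bash
python3 -c "
from h import *
plan(.56,.1,.22,2.5)"
```

```text
row [-0.0024  0.2254 -0.0181] twist -0.37 now [0.5539 0.3253 0.2016] 2.13 t 3.7 F [-0.6 -0.7 -7.2] w 0.568
```

The roller is held: opening 48.5 mm, and the weight shows on the wrist. Next I'll look at the stand from beside it, so the roller doesn't block the view.

{"api": "drive_tool", "payload": {
  "series": [-0.03,0.05,-0.04,0,-0.06,0.1,-0.06,0,-0.09,0.15,-0.06,0,-0.1,0.2,-0.06,0,-0.1,0.23,-0.06,0,-0.1,0.23,-0.06,0,-0.1,0.23,-0.06,0]
}}

```text
time_s: 4.58
tcp_pos: [0.4625, 0.0921, 0.2614]
tool_rot: [0.0, 1.0, 0.019, -0.003]
contact_force: [-0.4, 0.4, -6.9]
width: 0.565
```

```bash
python3 - <<'E'
from h import *
plan(.56,.1,.22,2.5)
p,d,I=shot('wrist');np.savez('w2.npz',p=p,d=d);cv2.imwrite('pics/w2.png',p)
P=deproj(I,*np.meshgrid(np.arange(560),np.arange(420)),d)
H,S,V=cv2.split(cv2.cvtColor(p,cv2.COLOR_BGR2HSV))
g=(H>50)&(H<90)&(S>80)&(V>25)&(d>0)&(P[...,0]>.49)&(P[...,0]<.63)
q=P[g];
for za,zb in((.045,.058),(.085,.1)):
    s=q[(q[:,2]>za)&(q[:,2]<zb)];print(za,len(s),s.min(0).round(4),s.max(0).round(4))
for nm,lo,hi in(('fixedtop',0,.09),('slidetop',-.16,-.03)):
    s=q[(q[:,2]>.088)&(q[:,1]>lo)&(q[:,1]<hi)];
    if len(s)>5:print(nm,len(s),cv2.minAreaRect((s[:,:2]*1000).astype(np.float32)),s[:,2].max())
s=q[(q[:,2]>.045)&(q[:,2]<.056)&(q[:,1]<-.08)];print('foot',cv2.minAreaRect((s[:,:2]*1000).astype(np.float32)),np.median(s[:,2]))
o=(H>5)&(H<17)&(S>150)&(d>0)&(P[...,2]>.088)&(P[...,0]>.5);s=P[o];print('knob',len(s),cv2.minAreaRect((s[:,:2]*1000).astype(np.float32)),np.percentile(s[:,2],[50,98]))
r=(P[...,2]>.024)&(P[...,2]<.036)&(S<60)&(V>100)&(P[...,0]>.5)&(P[...,0]<.62);s=P[r];print('rail',len(s),cv2.minAreaRect((s[:,:2]*1000).astype(np.float32)),np.median(s[:,2]))
for y in np.arange(-.25,.08,.015):
    b=s[(s[:,1]>=y)&(s[:,1]<y+.015)]
    if len(b)>40:print(y.round(3),len(b),np.percentile(b[:,0],[2,98]).round(4))
E
```

```text
row [ 0.098  -0.0043  0.0408] twist -0.37 now [0.4625 0.0921 0.2614] 2.13 t 4.575 F [-0.4  0.4 -6.9] w 0.565
0.045 238 [ 0.5297 -0.1079  0.0451] [0.5889 0.0703 0.058 ]
0.085 511 [ 0.5239 -0.1068  0.085 ] [0.5829 0.0503 0.0985]
fixedtop 372 ((551.1072387695312, 42.65665817260742), (53.93423080444336, 12.517476081848145), 3.2762513160705566) 0.09846827732696704
foot ((541.9389038085938, -106.60674285888672), (2.505042791366577, 11.981980323791504), 89.79888916015625) 0.05137036236045048Traceback (most recent call last):
  File "<stdin>", line 14, in <module>
    return _quantile_unchecked(
        a, q, axis, out, overwrite_input, method, keepdims, weights)
    return _ureduce(a,
                    func=_quantile_ureduce_func,
    ...<5 lines>...
                    overwrite_input=overwrite_input,
                    method=method)
    r = func(a, **kwargs)
    result = _quantile(arr,
                       quantiles=q,
    ...<2 lines>...
                       out=out,
                       weights=wgt)
    slices_having_nans = np.isnan(arr[-1, ...])
                                  ~~~^^^^^^^^^
IndexError: index -1 is out of bounds for axis 0 with size 0
```

View pics/w2.png

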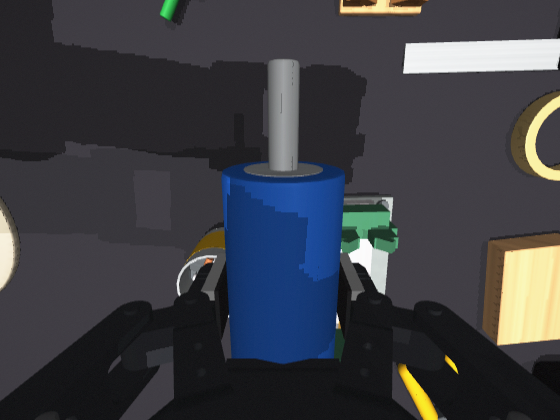

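This view shows only the held roller at (285,260) and the fixed bracket's edge at (365,225). The wrist camera looks towards the +y side of the tool, so I'll move to -y and further sideways to see both brackets.

{"api": "drive_tool", "payload": {
  "series": [-0.03,0.05,0,0,-0.06,0.1,0,0,-0.06,0.145,0,0,-0.06,0.145,0,0,-0.06,0.145,0,0,-0.06,0.145,0,0]
}}

```text
time_s: 5.38
tcp_pos: [0.4081, -0.0538, 0.2618]
tool_rot: [0.0, 1.0, 0.02, -0.003]
contact_force: [0.0, 0.5, -6.9]
width: 0.57
```

```bash
cat > m2.py <<'E'
from h import *
import sys
n=sys.argv[1]
plan(.56,.1,.22,2.5)
p,d,I=shot('wrist');np.savez(n+'.npz',p=p,d=d);cv2.imwrite(f'pics/{n}.png',p)
P=deproj(I,*np.meshgrid(np.arange(560),np.arange(420)),d)
H,S,V=cv2.split(cv2.cvtColor(p,cv2.COLOR_BGR2HSV))
rect=lambda s:cv2.minAreaRect((s[:,:2]*1000).astype(np.float32)) if len(s)>5 else None
q=P[(H>50)&(H<90)&(S>80)&(V>25)&(d>0)&(P[...,0]>.49)&(P[...,0]<.63)]
for nm,lo,hi in(('fixedtop',0,.09),('slidetop',-.16,-.03)):
    s=q[(q[:,2]>.088)&(q[:,1]>lo)&(q[:,1]<hi)];print(nm,len(s),rect(s),s[:,2].max() if len(s) else'')
    if len(s)>20: print('   prongs x', *[ (t[:,0].min().round(4),t[:,0].max().round(4),np.percentile(t[:,1],[2,98]).round(4)) for t in (s[s[:,0]<s[:,0].mean()],s[s[:,0]>=s[:,0].mean()])])
s=q[(q[:,2]>.045)&(q[:,2]<.056)&(q[:,1]<-.1)];print('foot',len(s),rect(s))
s=P[(H>5)&(H<17)&(S>150)&(d>0)&(P[...,2]>.088)&(P[...,0]>.5)];print('knob',len(s),rect(s))
s=P[(P[...,2]>.024)&(P[...,2]<.036)&(S<60)&(V>100)&(P[...,0]>.5)&(P[...,0]<.62)];print('rail',len(s),rect(s))
for y in np.arange(-.25,.08,.015):
    b=s[(s[:,1]>=y)&(s[:,1]<y+.015)]
    if len(b)>40:print(y.round(3),len(b),np.percentile(b[:,0],[2,98]).round(4))
m=(H>100)&(H<125)&(S>130)&(V>40)&(P[...,2]>.2)
s=P[m];print('roller',len(s),s.min(0).round(4),s.max(0).round(4),rect(s))
E
python3 m2.py w3
```

```text
row [ 0.1581 -0.1477  0.0409] twist -0.22 now [ 0.4081 -0.0538  0.2618] 2.28 t 5.375 F [ 0.   0.5 -6.9] w 0.57
fixedtop 506 ((550.613525390625, 42.311668395996094), (54.48612976074219, 12.008398056030273), 3.3925528526306152) 0.0989411788242217
   prongs x (np.float64(0.5233), np.float64(0.5391), array([0.0349, 0.0465])) (np.float64(0.561), np.float64(0.578), array([0.0375, 0.049 ]))
slidetop 372 ((559.8873291015625, -111.19816589355469), (54.19029998779297, 13.179396629333496), 3.347729444503784) 0.09821089264852297
   prongs x (np.float64(0.5328), np.float64(0.5474), array([-0.1183, -0.1061])) (np.float64(0.57), np.float64(0.587), array([-0.1159, -0.1036]))
foot 2622 ((561.0738525390625, -150.86422729492188), (79.3072738647461, 92.55171203613281), 3.223938465118408)
knob 0 None
rail 4618 ((547.7557983398438, -21.46019744873047), (80.04353332519531, 175.44825744628906), 7.588857650756836)
-0.115 62 [0.5235 0.5985]
-0.1 321 [0.537 0.58 ]
-0.085 456 [0.5364 0.5789]
-0.07 476 [0.5353 0.578 ]
-0.055 493 [0.5344 0.5774]
-0.04 506 [0.5336 0.5762]
-0.025 530 [0.5327 0.5755]
-0.01 550 [0.532  0.5743]
0.005 571 [0.5309 0.5737]
0.02 591 [0.5301 0.5725]
0.035 61 [0.5376 0.5727]
roller 21362 [ 0.3821 -0.0854  0.2404] [0.4333 0.0221 0.3828] ((407.7919006347656, -31.549896240234375), (48.86399459838867, 107.25991821289062), 2.3535315990448)
```

View pics/w3.png

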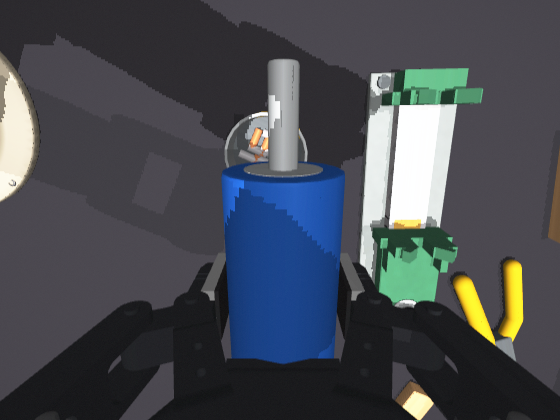

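Both brackets are visible: fixed at (435,95), sliding at (415,240), with the held roller at (285,250). The bracket tops give a stand heading of 3.4°, the fixed inner face near y=0.036 and the carriage about 32 mm out, and the rail's middle agrees to 0.2 mm. The roller mask seems to contain stray pixels, so I'll check where the roller sits in the hand more carefully.

```bash
python3 - <<'E'
from h import *
f=np.load('w3.npz');p,d=f['p'],f['d'];I=info('wrist');print('cam',-I[1].T@I[2])
P=deproj(I,*np.meshgrid(np.arange(560),np.arange(420)),d)
for v in (150,165,175,185,200,240,300,330):
    print(v,P[v,284].round(4),d[v,284].round(4))
print('axle tip rows'); 
for v in (58,62,64,70,100,140): print(v,P[v,284].round(4), [P[v,u].round(3).tolist() for u in (272,296)])
m=(d>0)&(P[...,2]>.2)&(np.indices(d.shape)[0]<150);q=P[m]
print('axle',len(q),q.min(0).round(4),np.percentile(q,[2,50,98],axis=0).round(4))
E
```

```text
cam [0.40631928 0.02199611 0.38284102]
150 [0.4067 0.0085 0.265 ] 0.1166
165 [0.407  0.0026 0.2633] 0.12
175 [0.4071 0.001  0.275 ] 0.1092
185 [ 0.4071 -0.0006  0.2838] 0.1014
200 [ 0.4074 -0.0059  0.2832] 0.1034
240 [ 0.408  -0.0205  0.2826] 0.1083
300 [ 0.409  -0.0449  0.2822] 0.1159
330 [ 0.4096 -0.0582  0.2822] 0.1198
axle tip rows
58 [0.4054 0.0403 0.2629] [[0.39, 0.08, -0.0], [0.417, 0.081, 0.001]]
62 [0.4055 0.0387 0.2649] [[0.401, 0.039, 0.262], [0.41, 0.039, 0.262]]
64 [0.4055 0.0382 0.264 ] [[0.401, 0.038, 0.263], [0.41, 0.039, 0.262]]
70 [0.4056 0.0364 0.2631] [[0.401, 0.036, 0.263], [0.41, 0.037, 0.262]]
100 [0.406  0.0263 0.2637] [[0.402, 0.026, 0.262], [0.41, 0.027, 0.261]]
140 [0.4066 0.0121 0.2644] [[0.402, 0.012, 0.262], [0.411, 0.012, 0.261]]
axle 2848 [0.3992 0.008  0.2573] [[0.4    0.0091 0.2586]
 [0.4057 0.0251 0.2631]
 [0.4114 0.0395 0.265 ]]
```

The end face and axle tip both put the roller centre 0.5 to 1 mm from the TCP in y and 4 mm below it. The camera reads x about 1 mm high on the axle. The target is TCP (0.554, -0.026) at heading 3.4°, with 8 mm clear of the fixed bracket and the seat at TCP z≈0.069.

```bash
python3 -c "
from h import *
plan(.554,-.026,.135,3.4)"
```

```text
row [ 0.1475 -0.0222  0.1261] twist -1.13 now [ 0.4081 -0.0539  0.2618] 2.27 t 5.425 F [ 0.5  0.1 -6. ] w 0.569
```

{"api": "drive_tool", "payload": {
  "series": [0.05,-0.01,0,-0.5,0.1,-0.02,0,-1.1,0.1475,-0.022,0.03,-1.1,0.1475,-0.022,0.07,-1.1,0.1475,-0.022,0.1,-1.1,0.1475,-0.022,0.126,-1.1,0.1475,-0.022,0.126,-1.1,0.1475,-0.022,0.126,-1.1]
}}

```text
time_s: 6.42
tcp_pos: [0.5546, -0.0259, 0.1362]
tool_rot: [0.001, 1.0, 0.03, -0.002]
contact_force: [-0.8, 0.0, -6.9]
width: 0.571
```

```bash
python3 - <<'E'
from h import *
plan(.554,-.026,.071,3.4)
o=[]
for n,(a,b,c,e) in dict(wrist=(150,0,430,210),side=(205,140,345,280)).items():
    p,d,I=shot(n);np.savez(f'v4{n}.npz',p=p,d=d);o.append(cv2.resize(p[b:e,a:c],(560,420) if n=='wrist' else (420,420),interpolation=2))
cv2.imwrite('pics/v4.png',cv2.resize(np.hstack(o),None,fx=.8,fy=.8))
E
```

```text
row [-0.0004  0.      0.0652] twist 0.01 now [ 0.5546 -0.0259  0.1362] 3.41 t 6.425 F [-0.8  0.  -6.9] w 0.571
```

View pics/v4.png

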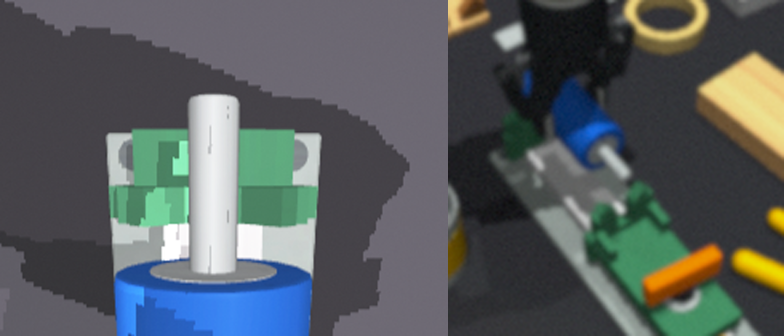

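In the wrist crop the axle (x≈213) is centred over the fixed bracket (110 to 318, middle 214). The side view shows the other axle end over the sliding bracket's slot at (620,195). I'll lower it slowly.

{"api": "drive_tool", "payload": {
  "series": [-0.0005,0,0.01,0,-0.0005,0,0.02,0,-0.0005,0,0.03,0,-0.0005,0,0.037,0,-0.0005,0,0.043,0,-0.0005,0,0.048,0,-0.0005,0,0.053,0,-0.0005,0,0.058,0,-0.0005,0,0.058,0,-0.0005,0,0.058,0]
}}

```text
time_s: 7.78
tcp_pos: [0.5541, -0.0262, 0.0786]
tool_rot: [0.001, 1.0, 0.03, -0.001]
contact_force: [0.8, -0.2, -6.5]
width: 0.569
```

{"api": "drive_tool", "payload": {
  "series": [0,0,0.003,0,0,0,0.006,0,0,0,0.008,0,0,0,0.0095,0,0,0,0.0095,0,0,0,0.0095,0]
}}

```text
time_s: 8.52
tcp_pos: [0.5541, -0.0262, 0.0695]
tool_rot: [0.001, 1.0, 0.03, -0.001]
contact_force: [-4.7, 0.2, 0.1]
width: 0.569
```

{"api": "drive_tool", "payload": {
  "series": [0,0,0.001,0,0,0,0.001,0,0,0,0.001,0]
}}

```text
time_s: 8.9
tcp_pos: [0.5541, -0.0263, 0.0694]
tool_rot: [0.001, 1.0, 0.03, -0.001]
contact_force: [-6.4, 0.3, 8.7]
width: 0.571
```

{"api": "drive_tool", "payload": {
  "series": [0,0,0,0,0,0,0,0,0,0,0,0,0,0,0,0],
  "grip": 0.065
}}

```text
time_s: 9.4
tcp_pos: [0.5542, -0.0263, 0.0693]
tool_rot: [0.001, 1.0, 0.03, -0.001]
contact_force: [1.2, -0.1, -0.4]
width: 0.76
```

{"api": "drive_tool", "payload": {
  "series": [0,0,0,0,0,0,0,0,0,0,-0.03,0,0,0,-0.08,0,0,0,-0.13,0,0,0,-0.15,0,0,0,-0.15,0],
  "grip": 0.08
}}

```text
time_s: 10.28
tcp_pos: [0.5549, -0.0261, 0.2205]
tool_rot: [0.001, 1.0, 0.03, 0.0]
contact_force: [0.4, 0.1, -0.3]
width: 0.939
```

```bash
python3 -c "
from h import *
plan(.48,-.13,.22,90)"
```

```text
row [-0.0809  0.0993  0.0007] twist -86.59 now [ 0.5549 -0.0261  0.2205] 3.41 t 10.275 F [ 0.4  0.1 -0.3] w 0.939
```

The roller is down: the floor took the load (8.7 N up), then I released it. Next I'll go over the knob side, turn the wrist for the bar, and check the seating and the knob in one view.

{"api": "drive_tool", "payload": {
  "series": [0.02,0.03,-0.02,-10,0.04,0.06,-0.03,-20,0.055,0.09,-0.03,-30,0.055,0.124,-0.03,-40,0.055,0.124,-0.03,-50,0.055,0.124,-0.03,-60,0.055,0.124,-0.03,-70,0.055,0.124,-0.03,-80,0.055,0.124,-0.03,-83,0.055,0.124,-0.03,-83,0.055,0.124,-0.03,-83]
}}

```text
time_s: 11.65
tcp_pos: [0.617, -0.1465, 0.2499]
tool_rot: [0.001, 0.729, 0.684, -0.001]
contact_force: [-0.5, 0.3, -0.2]
width: 0.941
```

```bash
cat > m3.py <<'E'
from h import *
import sys
n=sys.argv[1]
plan(.566,-.207,.2,86)
p,d,I=shot('wrist');np.savez(n+'.npz',p=p,d=d);cv2.imwrite(f'pics/{n}.png',p);print('cam',(-I[1].T@I[2]).round(3))
P=deproj(I,*np.meshgrid(np.arange(560),np.arange(420)),d)
H,S,V=cv2.split(cv2.cvtColor(p,cv2.COLOR_BGR2HSV))
rect=lambda s:cv2.minAreaRect((s[:,:2]*1000).astype(np.float32)) if len(s)>5 else None
B=(d>0)&(P[...,0]>.49)&(P[...,0]<.64)&(P[...,2]<.12)
s=P[B&(H>5)&(H<17)&(S>150)&(P[...,2]>.085)];print('knob',len(s),rect(s),np.percentile(s[:,2],[50,98]) if len(s) else '')
q=P[B&(H>50)&(H<90)&(S>80)&(V>25)]
for nm,lo,hi in(('fixedtop',0,.09),('slidetop',-.16,-.03)):
    s=q[(q[:,2]>.088)&(q[:,1]>lo)&(q[:,1]<hi)];print(nm,len(s),rect(s))
s=P[B&(H>100)&(H<125)&(S>130)&(P[...,2]>.07)];print('roller',len(s),rect(s),np.percentile(s[:,2],[50,98]) if len(s) else '')
for y in np.arange(-.09,.04,.02):
    b=s[(s[:,1]>=y)&(s[:,1]<y+.02)]
    if len(b)>20:print(y.round(3),np.percentile(b[:,2],98).round(4),b[:,0].min().round(4),b[:,0].max().round(4))
E
python3 m3.py w5
```

```text
row [-0.0636 -0.0471  0.0501] twist 0.34 now [ 0.617  -0.1465  0.2499] 86.34 t 11.65 F [-0.5  0.3 -0.2] w 0.941
cam [ 0.543 -0.141  0.371]
knob 814 ((565.4735717773438, -207.08993530273438), (15.95144271850586, 74.61969757080078), 88.81575012207031) [0.09648568 0.0985811 ]
fixedtop 663 ((550.3748168945312, 41.408287048339844), (54.06826400756836, 13.89444351196289), 3.1672959327697754)
slidetop 497 ((559.6571044921875, -111.86131286621094), (54.656253814697266, 11.838852882385254), 3.3897106647491455)
roller 6846 ((553.8934326171875, -22.76785659790039), (48.52474594116211, 119.2901840209961), 3.3360815048217773) [0.08773572 0.09134936]
-0.09 0.0911 0.5326 0.5808
-0.07 0.0911 0.5316 0.5805
-0.05 0.0913 0.5304 0.5792
-0.03 0.0913 0.5293 0.5782
-0.01 0.0917 0.5281 0.5767
0.01 0.0914 0.5272 0.5761
```

View pics/w5.png

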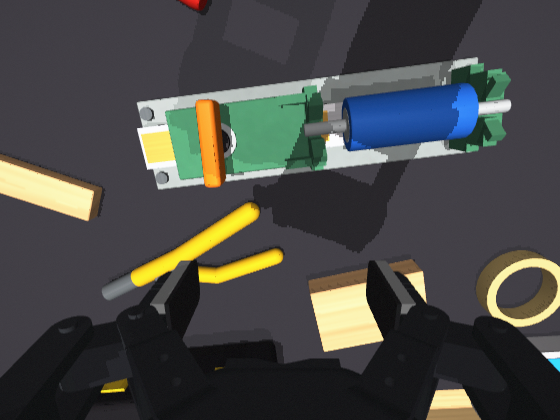

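The roller (415,115) lies in both slots at heading 3.3°. Its top is at 91.3 mm, which puts the axle at seat height within about 1 mm. The bracket is about 31.6 mm out. The knob at (208,143) measures (0.5655, -0.207), bar direction -1.2°, top at 98 mm. I'll grip the knob bar across and use it to slide the bracket.

{"api": "drive_tool", "payload": {
  "series": [-0.03,-0.03,0,-2.5,-0.064,-0.0475,0.02,-2.5,-0.064,-0.0475,0.06,-2.5,-0.064,-0.0475,0.11,-2.5,-0.064,-0.0475,0.145,-2.5,-0.064,-0.0475,0.162,-2.5,-0.064,-0.0475,0.162,-2.5,-0.064,-0.0475,0.162,-2.5],
  "grip": 0.06,
  "grip_force": 30
}}

```text
time_s: 12.7
tcp_pos: [0.5664, -0.2081, 0.0899]
tool_rot: [0.002, 0.714, 0.7, -0.0]
contact_force: [0.7, -0.3, 0.8]
width: 0.701
```

{"api": "drive_tool", "payload": {
  "series": [0,0,0,0,0,0,0,0,0,0,0,0,0,0,0,0,0,0,0,0,0,0,0,0],
  "grip": 0.01,
  "grip_force": 40
}}

```text
time_s: 13.45
tcp_pos: [0.5666, -0.2082, 0.0906]
tool_rot: [0.003, 0.714, 0.7, -0.0]
contact_force: [-0.7, 1.3, 5.3]
width: 0.184
```

```bash
python3 -c "
from h import *
s,R=tool();p=s['tcp_pos'];u=np.array([-.0585,.998,0])
print(s['wrist_torque'])
plan(*(p+u*.027),np.degrees(np.arctan2(R[1,0],R[0,0])))"
```

```text
[ 0.19521627  0.17900482 -0.10730943]
row [ 0.0269 -0.0021 -0.0001] twist 0.0 now [ 0.5666 -0.2082  0.0906] 88.84 t 13.45 F [-0.7  1.3  5.3] w 0.184
```

{"api": "drive_tool", "payload": {
  "series": [0.004,-0.0003,0,0,0.009,-0.0007,0,0,0.014,-0.0011,0,0,0.018,-0.0014,0,0,0.021,-0.0016,0,0,0.024,-0.0019,0,0,0.0265,-0.0021,0,0,0.0265,-0.0021,0,0]
}}

```text
time_s: 14.45
tcp_pos: [0.5651, -0.1821, 0.0907]
tool_rot: [0.003, 0.714, 0.7, -0.0]
contact_force: [-1.2, -3.4, 2.5]
width: 0.179
```

{"api": "drive_tool", "payload": {
  "series": [0.0015,-0.0001,0,0,0.003,-0.0002,0,0,0.004,-0.0003,0,0,0.004,-0.0003,0,0]
}}

```text
time_s: 14.95
tcp_pos: [0.5649, -0.1785, 0.0907]
tool_rot: [0.003, 0.714, 0.7, -0.001]
contact_force: [-0.7, -5.2, 1.5]
width: 0.182
```

{"api": "drive_tool", "payload": {
  "series": [0.001,-0.0001,0,0,0.0015,-0.0001,0,0,0.0015,-0.0001,0,0]
}}

```text
time_s: 15.32
tcp_pos: [0.5648, -0.1772, 0.0907]
tool_rot: [0.003, 0.714, 0.7, -0.001]
contact_force: [-0.2, -4.9, 1.7]
width: 0.176
```

{"api": "drive_tool", "payload": {
  "series": [0.001,-0.0001,0,0,0.001,-0.0001,0,0]
}}

```text
time_s: 15.58
tcp_pos: [0.5647, -0.1769, 0.0907]
tool_rot: [0.004, 0.714, 0.7, -0.001]
contact_force: [-0.7, -6.9, 0.4]
width: 0.182
```

{"api": "drive_tool", "payload": {
  "series": [0.001,-0.0001,0,0,0.001,-0.0001,0,0]
}}

```text
time_s: 15.82
tcp_pos: [0.5647, -0.1768, 0.0907]
tool_rot: [0.005, 0.715, 0.7, -0.001]
contact_force: [0.6, -9.9, 0.0]
width: 0.178
```

The bracket stopped after 31.4 mm, against an expected 31.6, with the force rising, so it is up against the roller. I'll tighten the grip and turn clockwise, following the screw down and keeping a light push.

{"api": "drive_tool", "payload": {
  "series": [0.001,0,0,0,0.001,0,0,0,0.001,0,0.0003,5,0.001,0,0.0007,10,0.001,0,0.001,15,0.001,0,0.0014,20,0.001,0,0.0017,25,0.001,0,0.0021,30,0.001,0,0.0021,30],
  "grip_force": 100
}}

```text
time_s: 16.95
tcp_pos: [0.5646, -0.1775, 0.0888]
tool_rot: [0.006, 0.872, 0.49, -0.001]
contact_force: [-2.7, -12.7, 1.3]
width: 0.17
```

```bash
python3 -c "
from h import *
plan(.5647,-.1768,.0887,60);s=bot.get_state();print(s['wrist_torque'])"
```

```text
row [ 0.0007 -0.0002  0.0001] twist -1.28 now [ 0.5646 -0.1775  0.0888] 58.72 t 16.95 F [ -2.7 -12.7   1.3] w 0.17
[-1.66798658  0.45711332 -0.06475457]
```

{"api": "drive_tool", "payload": {
  "series": [0.001,-0.0005,0.0003,5,0.001,-0.0005,0.0007,10,0.001,-0.0005,0.001,15,0.001,-0.0005,0.001,15]
}}

```text
time_s: 17.45
tcp_pos: [0.5643, -0.1778, 0.0882]
tool_rot: [0.007, 0.928, 0.372, -0.001]
contact_force: [-5.1, -11.1, 4.0]
width: 0.168
```

```bash
python3 -c "
from h import *
plan(.5647,-.1768,.0887,60);s=bot.get_state();print(s['wrist_torque'])"
```

```text
row [ 0.0009 -0.0004 -0.0005] twist -16.34 now [ 0.5643 -0.1778  0.0882] 43.66 t 17.45 F [ -5.1 -11.1   4. ] w 0.168
[-1.33679515  0.77710759 -0.1212239 ]
```

{"api": "drive_tool", "payload": {
  "series": [0.0007,-0.0007,0.0003,5,0.0007,-0.0007,0.0007,10,0.0007,-0.0007,0.0007,10]
}}

```text
time_s: 17.82
tcp_pos: [0.5641, -0.178, 0.0879]
tool_rot: [0.008, 0.957, 0.289, -0.0]
contact_force: [-5.1, -9.6, 4.2]
width: 0.169
```

```bash
cat > s.py <<'E'
from h import *
s=bot.get_state();plan(*s['tcp_pos'],43.66);print(s['wrist_torque'].round(3),s['effort'][5].round(3),s['joint_positions'].round(3))
E
python3 s.py
```

```text
row [0. 0. 0.] twist -10.06 now [ 0.5641 -0.178   0.0879] 33.6 t 17.825 F [-5.1 -9.6  4.2] w 0.169
[-1.108  0.729 -0.096] 0.212 [-0.499  0.623  1.483 -0.014  1.024 -1.078]
```

{"api": "drive_tool", "payload": {
  "series": [0.0005,-0.0008,0.0007,5,0.0005,-0.0008,0.001,10,0.0005,-0.0008,0.001,10]
}}

```text
time_s: 18.2
tcp_pos: [0.564, -0.1781, 0.0877]
tool_rot: [0.009, 0.979, 0.204, 0.0]
contact_force: [-5.0, -8.4, 7.1]
width: 0.17
```

```bash
python3 s.py
```

```text
row [0. 0. 0.] twist -20.08 now [ 0.564  -0.1781  0.0877] 23.58 t 18.2 F [-5.  -8.4  7.1] w 0.17
[-0.902  0.635  0.223] 0.641 [-0.498  0.623  1.484 -0.016  1.023 -0.902]
```

{"api": "drive_tool", "payload": {
  "series": [0.0004,-0.0009,0.0007,5,0.0004,-0.0009,0.001,10,0.0004,-0.0009,0.001,10]
}}

```text
time_s: 18.58
tcp_pos: [0.5638, -0.1781, 0.0875]
tool_rot: [0.01, 0.993, 0.118, 0.001]
contact_force: [-4.1, -7.7, 7.0]
width: 0.174
```

```bash
python3 s.py
```

```text
row [0. 0. 0.] twist -30.1 now [ 0.5638 -0.1781  0.0875] 13.56 t 18.575 F [-4.1 -7.7  7. ] w 0.174
[-0.725  0.55   0.252] 0.572 [-0.498  0.623  1.485 -0.018  1.021 -0.726]
```

{"api": "drive_tool", "payload": {
  "series": [0.0002,-0.001,0.0007,5,0.0002,-0.001,0.001,8,0.0002,-0.001,0.001,8],
  "grip_force": 120
}}

```text
time_s: 18.95
tcp_pos: [0.5633, -0.1783, 0.0874]
tool_rot: [0.011, 0.999, 0.049, 0.001]
contact_force: [-5.7, -9.4, 9.5]
width: 0.163
```

```bash
python3 s.py
```

```text
row [0. 0. 0.] twist -38.08 now [ 0.5633 -0.1783  0.0874] 5.58 t 18.95 F [-5.7 -9.4  9.5] w 0.163
[-0.981  1.252  0.421] 0.438 [-0.498  0.623  1.486 -0.02   1.02  -0.584]
```

{"api": "drive_tool", "payload": {
  "series": [0.0002,-0.001,0.0007,4,0.0002,-0.001,0.001,8,0.0002,-0.001,0.001,8]
}}

```text
time_s: 19.32
tcp_pos: [0.5632, -0.178, 0.0871]
tool_rot: [0.011, 1.0, -0.021, 0.001]
contact_force: [-5.6, -11.9, 5.9]
width: 0.16
```

```bash
python3 s.py
```

```text
row [0. 0. 0.] twist -46.05 now [ 0.5632 -0.178   0.0871] -2.39 t 19.325 F [ -5.6 -11.9   5.9] w 0.16
[-1.069  1.071  0.518] 0.929 [-0.497  0.623  1.487 -0.022  1.019 -0.444]
```

The torque is now about 0.6 N m above free, so the knob is tight. I'll relax the push, release, rise and check.

{"api": "drive_tool", "payload": {
  "series": [0,0,0,0,0,0,0,0,0,0,0,0],
  "grip": 0.05
}}

```text
time_s: 19.7
tcp_pos: [0.5632, -0.1776, 0.0869]
tool_rot: [0.011, 1.0, -0.021, 0.001]
contact_force: [-0.1, -0.9, 0.3]
width: 0.585
```

{"api": "drive_tool", "payload": {
  "series": [0,0,0,0,0,0,0,0,0,0,-0.03,0,0,0,-0.08,0,0,0,-0.12,-8,0,0,-0.16,-18,0.03,0,-0.16,-28,0.06,0,-0.16,-38,0.06,0,-0.16,-48,0.06,0,-0.16,-58,0.06,0.02,-0.16,-68,0.06,0.02,-0.16,-78,0.06,0.02,-0.16,-88,0.06,0.02,-0.16,-88,0.06,0.02,-0.16,-88]
}}

```text
time_s: 21.58
tcp_pos: [0.6221, -0.1965, 0.2475]
tool_rot: [0.009, 0.735, 0.678, -0.007]
contact_force: [-0.4, 0.0, 0.0]
width: 0.584
```

```bash
sed -i 's/>.085)\];print(.knob/>.075)];print("knob"/;s/("knob"./("knob"/' m3.py; grep -n knob m3.py; python3 m3.py w6
```

```text
10:s=P[B&(H>5)&(H<17)&(S>150)&(P[...,2]>.075)];print("knob",len(s),rect(s),np.percentile(s[:,2],[50,98]) if len(s) else '')
row [-0.0139 -0.0552  0.0476] twist -0.56 now [ 0.6221 -0.1965  0.2475] 85.44 t 21.575 F [-0.4  0.   0. ] w 0.584
cam [ 0.548 -0.187  0.368]
knob 1137 ((563.1856079101562, -176.03848266601562), (16.083057403564453, 75.37437438964844), 22.907060623168945) [0.0934266  0.09531411]
fixedtop 103 ((555.2921142578125, 37.247772216796875), (43.877159118652344, 4.2526445388793945), 2.29080867767334)
slidetop 617 ((557.600830078125, -80.27323913574219), (54.29118347167969, 12.875032424926758), 3.427611827850342)
roller 7386 ((553.4766845703125, -16.45877456665039), (48.527198791503906, 117.38055419921875), 3.590651750564575) [0.08790793 0.09145711]
-0.09 0.0912 0.5393 0.5734
-0.07 0.0911 0.5316 0.5799
-0.05 0.0912 0.5305 0.5795
-0.03 0.0914 0.5292 0.5781
-0.01 0.0915 0.5278 0.5772
0.01 0.0917 0.5268 0.5759
0.03 0.0915 0.5276 0.5747
```

View pics/w6.png

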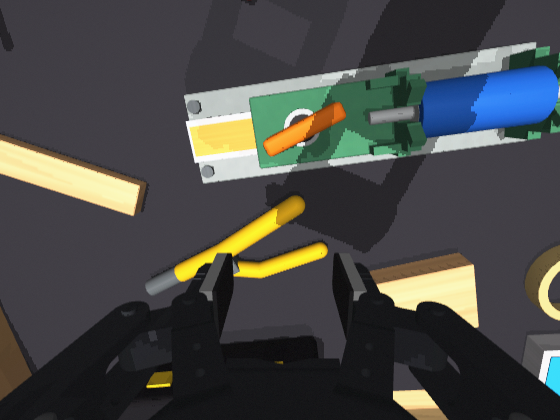

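The view shows the knob at (305,128), turned 66° so far to about 1.23 rad; the pads slipped for the rest of the tool's 91°. The bracket moved 31.7 mm and the roller body sits against it at (420,110). Torque looked tight, but I'll take a second bite on the knob to make sure.

```bash
python3 -c "
from h import *
plan(.5636,-.1758,.083,23)"
```

```text
row [ 0.0196 -0.0605  0.1639] twist 62.47 now [ 0.6221 -0.1965  0.2475] 85.47 t 21.625 F [-0.4 -0.8  0. ] w 0.584
```

{"api": "drive_tool", "payload": {
  "series": [0.01,-0.03,0.02,10,0.02,-0.06,0.04,20,0.02,-0.0605,0.06,30,0.0196,-0.0605,0.07,40,0.0196,-0.0605,0.08,50,0.0196,-0.0605,0.09,60,0.0196,-0.0605,0.1,62.5,0.0196,-0.0605,0.13,62.5,0.0196,-0.0605,0.155,62.5,0.0196,-0.0605,0.164,62.5,0.0196,-0.0605,0.164,62.5,0.0196,-0.0605,0.164,62.5]
}}

```text
time_s: 23.12
tcp_pos: [0.5641, -0.176, 0.084]
tool_rot: [0.011, 0.98, 0.199, -0.001]
contact_force: [-0.3, 0.3, -0.7]
width: 0.588
```

```bash
python3 s.py
```

```text
row [0. 0. 0.] twist -20.71 now [ 0.5641 -0.176   0.084 ] 22.95 t 23.125 F [-0.3  0.3 -0.7] w 0.588
[ 0.002  0.004 -0.024] 0.008 [-0.493  0.627  1.49  -0.022  1.012 -0.882]
```

{"api": "drive_tool", "payload": {
  "series": [0,0,0,0,0,0,0,0,0,0,0,0,0,0,0,0,0,0,0,0,0,0,0,0],
  "grip": 0.005
}}

```text
time_s: 23.88
tcp_pos: [0.5636, -0.1776, 0.0863]
tool_rot: [0.013, 0.98, 0.199, -0.001]
contact_force: [-14.5, -4.3, 16.0]
width: 0.167
```

```bash
python3 s.py
```

```text
row [0. 0. 0.] twist -20.67 now [ 0.5636 -0.1776  0.0863] 22.99 t 23.875 F [-14.5  -4.3  16. ] w 0.167
[-1.179  1.667  0.181] 0.239 [-0.495  0.623  1.489 -0.026  1.015 -0.883]
```

{"api": "drive_tool", "payload": {
  "series": [0,0,0.0002,4,0,0,0.0004,8,0,0,0.0005,11,0,0,0.0005,11]
}}

```text
time_s: 24.38
tcp_pos: [0.5637, -0.1773, 0.0863]
tool_rot: [0.013, 0.994, 0.105, 0.001]
contact_force: [-4.9, 3.1, 2.2]
width: 0.169
```

```bash
python3 s.py
```

```text
row [0. 0. 0.] twist -31.63 now [ 0.5637 -0.1773  0.0863] 12.03 t 24.375 F [-4.9  3.1  2.2] w 0.169
[ 0.4   -0.696  0.268] 0.434 [-0.494  0.623  1.489 -0.025  1.014 -0.691]
```

{"api": "drive_tool", "payload": {
  "series": [0,0,0.0002,5,0,0,0.0004,10,0,0,0.0004,10]
}}

```text
time_s: 24.75
tcp_pos: [0.5634, -0.1788, 0.0864]
tool_rot: [0.015, 1.0, 0.018, 0.001]
contact_force: [-2.3, -6.9, 0.9]
width: 0.165
```

```bash
python3 s.py
```

```text
row [0. 0. 0.] twist -41.58 now [ 0.5634 -0.1788  0.0864] 2.08 t 24.75 F [-2.3 -6.9  0.9] w 0.165
[-1.264  0.465  0.784] 1.149 [-0.496  0.623  1.489 -0.029  1.013 -0.517]
```

{"api": "drive_tool", "payload": {
  "series": [0,0,0.0002,5,0,0,0.0004,10,0,0,0.0004,10]
}}

```text
time_s: 25.12
tcp_pos: [0.5633, -0.1792, 0.0862]
tool_rot: [0.015, 0.998, -0.068, 0.002]
contact_force: [3.1, -3.4, -8.3]
width: 0.164
```

```bash
python3 s.py
```

```text
row [0. 0. 0.] twist -51.46 now [ 0.5633 -0.1792  0.0862] -7.8 t 25.125 F [ 3.1 -3.4 -8.3] w 0.164
[-0.79   0.01   0.598] 1.158 [-0.496  0.623  1.489 -0.03   1.012 -0.344]
```

The torque peaked at 0.78 N m and then the pads slipped, so it is firmly tight. I'll release, rise and check again.

{"api": "drive_tool", "payload": {
  "series": [0,0,0,0,0,0,0,0,0,0,0,0],
  "grip": 0.05
}}

```text
time_s: 25.5
tcp_pos: [0.5634, -0.1791, 0.0863]
tool_rot: [0.015, 0.998, -0.068, 0.003]
contact_force: [0.8, 0.5, -0.7]
width: 0.589
```

{"api": "drive_tool", "payload": {
  "series": [0,0,0,0,0,0,0,0,0,0,-0.03,0,0,0,-0.08,0,0,0,-0.12,-10,0,0,-0.16,-20,0.03,0,-0.16,-30,0.06,0,-0.16,-40,0.06,0,-0.16,-50,0.06,-0.03,-0.16,-60,0.06,-0.06,-0.16,-70,0.06,-0.06,-0.16,-80,0.06,-0.06,-0.16,-90,0.06,-0.06,-0.16,-93,0.06,-0.06,-0.16,-93]
}}

```text
time_s: 27.38
tcp_pos: [0.6304, -0.123, 0.2449]
tool_rot: [0.012, 0.736, 0.677, -0.009]
contact_force: [0.5, -0.3, 0.2]
width: 0.59
```

```bash
python3 m3.py w7; python3 s.py; python3 - <<'E'
from h import *
p,d,I=shot('top');a=np.load('top0.npz')['p'];w=np.load('w7.npz')['p']
o=np.hstack([cv2.resize(p,(400,300)),cv2.resize(w,(400,300))]);cv2.imwrite('pics/end.png',o)
E
```

```text
row [-0.0878 -0.0574  0.0472] twist -0.84 now [ 0.6304 -0.123   0.2449] 85.16 t 27.375 F [ 0.5 -0.3  0.2] w 0.59
cam [ 0.556 -0.112  0.365]
knob 753 ((563.2637329101562, -176.51072692871094), (15.734931945800781, 75.10279846191406), 22.70271873474121) [0.09292591 0.0947021 ]
fixedtop 744 ((550.5206298828125, 41.54826736450195), (54.35744857788086, 13.285892486572266), 3.418149709701538)
slidetop 568 ((557.7662353515625, -81.3890380859375), (54.483909606933594, 11.967575073242188), 3.308109760284424)
roller 7565 ((553.8688354492188, -19.482440948486328), (48.54670715332031, 111.92341613769531), 3.6026768684387207) [0.08785946 0.09143545]
-0.09 0.091 0.5328 0.5794
-0.07 0.0912 0.5318 0.5807
-0.05 0.0912 0.5306 0.5792
-0.03 0.0914 0.5295 0.5783
-0.01 0.0916 0.5284 0.5771
0.01 0.0917 0.5267 0.576
0.03 0.0915 0.5277 0.5749
row [0. 0. 0.] twist 41.47 now [ 0.6304 -0.123   0.2449] 85.13 t 27.425 F [-0.2 -0.3  0.1] w 0.589
[-0.012 -0.035 -0.016] -0.106 [-0.365  0.58   1.121 -0.027  1.427 -1.847]
```

View pics/end.png

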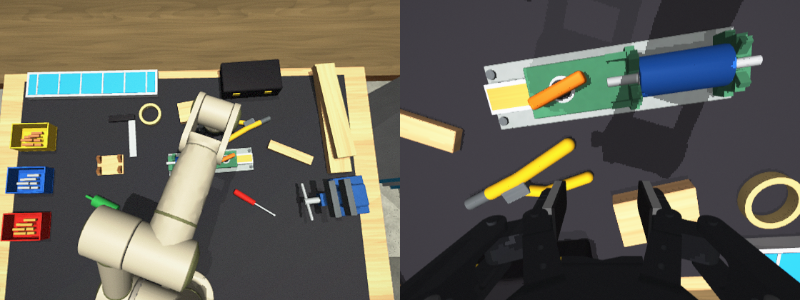

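The top view shows the other things where they were. The wrist view shows the roller down between both brackets, and the knob angle is unchanged at 22.7° (1.23 rad), so it was already tight and held. The bracket spacing reads about 1 mm of play with some bias, so I'll measure it once more from right above the roller.

{"api": "drive_tool", "payload": {
  "series": [0.03,-0.003,0.01,0,0.06,-0.006,0.03,0,0.092,-0.008,0.05,0,0.092,-0.008,0.07,0,0.092,-0.008,0.07,0,0.092,-0.008,0.07,0,0.092,-0.008,0.07,0]
}}

```text
time_s: 28.35
tcp_pos: [0.6308, -0.0333, 0.1731]
tool_rot: [0.013, 0.737, 0.676, -0.009]
contact_force: [-1.1, -0.1, 0.6]
width: 0.586
```

```bash
python3 - <<'E'
from h import *
Ps=[]
for i in range(3):
    p,d,I=shot('wrist');P=deproj(I,*np.meshgrid(np.arange(560),np.arange(420)),d);Ps.append(P)
P=np.mean(Ps,0);cv2.imwrite('pics/w8.png',p);print((-I[1].T@I[2]).round(3))
H,S,V=cv2.split(cv2.cvtColor(p,cv2.COLOR_BGR2HSV))
a=np.radians(3.4);ax=np.array([-np.sin(a),np.cos(a)]);o=np.array([.5546,-.0266])
t=(P[...,:2]-o)@ax;x=(P[...,:2]-o)@np.array([np.cos(a),np.sin(a)])
g=(H>50)&(H<90)&(S>80)&(V>25)&(P[...,2]>.0895)&(P[...,2]<.1)&(abs(x)<.04)
for x0 in(-.027,-.024,-.021,.021,.024,.027):
    b=g&(abs(x-x0)<.0015);f=t[b&(t>0)];s=t[b&(t<0)]
    if len(f)>5 and len(s)>5:print(x0,'fixed',f.min().round(4),f.max().round(4),'slide',s.min().round(4),s.max().round(4),'play mm: inner',1e3*(f.min()-s.max()-.11),'mid',1e3*((f.min()+f.max()-s.min()-s.max())/2-.122))
r=(H>100)&(H<125)&(S>130)&(V>40)&(P[...,2]>.08)&(abs(x)<.012);print('roller',np.percentile(t[r],[.3,99.7]).round(4))
# plane-based: axle roller end vs slot plate
r=(P[...,2]>.068)&(P[...,2]<.073)&(abs(x)<.003);print('axle ends',t[r].min().round(4),t[r].max().round(4))
E
```

```text
[ 0.556 -0.022  0.293]
-0.027 fixed 0.0626 0.0743 slide -0.0603 -0.0487 play mm: inner 1.3185369730297354 mid 0.9623940527566655
-0.024 fixed 0.0624 0.0746 slide -0.0607 -0.0487 play mm: inner 1.0564625217288488 mid 1.1885468823651797
-0.021 fixed 0.0624 0.0747 slide -0.0607 -0.0486 play mm: inner 1.0404199789745965 mid 1.2104093416016315
0.021 fixed 0.0624 0.0745 slide -0.0603 -0.0486 play mm: inner 1.040366177835525 mid 0.9119609871691553
0.024 fixed 0.0623 0.0746 slide -0.0605 -0.0487 play mm: inner 0.9756892302251602 mid 1.0371947475380783
0.027 fixed 0.0625 0.0743 slide -0.0604 -0.0489 play mm: inner 1.4240627696464476 mid 1.0804954390048889
roller [-0.0477  0.0608]
axle ends -0.1346 0.1011
```

```bash
python3 - <<'E'
from h import *
p=cv2.imread('pics/w8.png');I=info('wrist');d=imaging.camera('wrist')[1]
P=deproj(I,*np.meshgrid(np.arange(560),np.arange(420)),d)
H,S,V=cv2.split(cv2.cvtColor(p,cv2.COLOR_BGR2HSV))
g=(H>50)&(H<90)&(S>80)&(V>25)&(P[...,2]>.088)&(P[...,2]<.105)
print('prong top z median fixed/slide',np.median(P[g&(P[...,1]>0)][:,2]),np.median(P[g&(P[...,1]<0)][:,2]))
b=(H>100)&(H<125)&(S>130)&(P[...,2]>.08);v,u=np.nonzero(b);print(u.min(),u.max(),v.min(),v.max())
y0,y1=v.min()-25,v.max()+25
o=[cv2.resize(p[y0:y1,c-45:c+45],None,fx=4.3,fy=4.3,interpolation=cv2.INTER_NEAREST) for c in(u.min(),u.max())]
o=np.hstack(o);print(o.shape,y0);cv2.imwrite('pics/w8c.png',o[:600,:800])
E
```

```text
prong top z median fixed/slide 0.09357605405391758 0.09348514314620082
207 384 59 152
(615, 774, 3) 34
```

View pics/w8c.png

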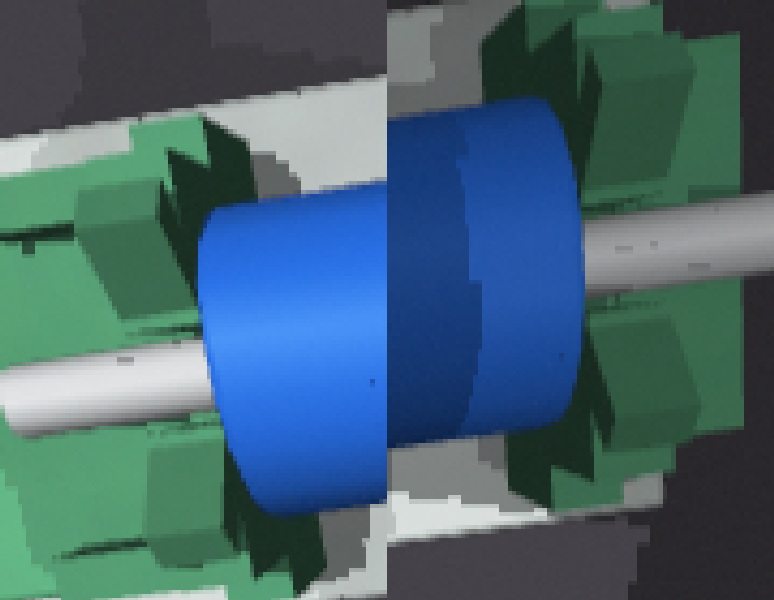

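The close crop shows the roller's ends tight against both plates, at left (205,300) and right (580,260). The prong tops read 93.5 mm against 94, so the depth scale is sound and the 1 mm play reading stands. I'll hand in.

```bash
python3 -c "
from h import *
print(bot.job_done()); print(bot.get_state()['time_s'])"
```

```text
the job is handed in; nothing more can be done
None
the job is handed in; nothing more can be done
```

I lowered the blue roller into both slots, slid the bracket up against it by the knob, tightened the knob clockwise, let go and handed the job in at about 28.5 s. The hand-in gave no verdict.

**Last checks:**
- **Roller:** its top is at 91.4 mm, so the axle is at seat height to about 1 mm. Its heading is 3.3–3.6° against the stand's 3.4°.
- **End play:** measured at about 1.0 mm, against a limit of 2.5 mm. An earlier reading from farther off was about 1.1 mm, up to 1.8 mm with its possible bias.
- **Bracket travel:** it stopped after 31.4 mm, with 31.6 mm expected. Pictures after release gave 30.5 to 31.7 mm.
- **Knob:** it stands at about 1.23 rad and did not move in a second tightening, which peaked at about 0.78 N m. I could not measure the screw's force on the rail, so its being over 30 N is inferred from the torque.
- **Surroundings:** what the last top view showed of the other things looked unmoved, though the arm hid part of it, and I did not measure them. The gripper was clear of everything.

**Disagreements:**
- The tool turned 91° in the first tightening but the knob only 66°, because the pads slipped once it was tight.
- The knob's measured sinking was about 3.1–3.8 mm, against roughly 4.6 mm expected. I put this down to depth noise.

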